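Pack out a gel casting frame until its clamp bites, and hold it closed

TASK

The glass cassettes stand loose in the gel casting frame. First press the red clamp lever right down to its stop to feel that the clamp does not grip yet, and let it spring back; then stand white filler plates from the blue rack upright in the gap between the cassettes and the presser, only as many as it takes (spares stay in the rack), until the pressed lever bites on the stack clearly short of its stop. Finish holding, so that I can pour: end with the fingers still pressing the lever pad down firmly, the clamp squeezing the stack against the back plate, and leave everything else on the table alone.

Things in the scene. Friction and masses are not known exactly. Their poses are not given: they have to be found in the camera images.
- frame: Gel casting frame, fixed: grey base 250 x 112 mm, two clear side walls, upright aluminium back plate. Origin: underside, on the centre line; x points from the lever to the back plate, z up. Walls' inner faces at y = +-38.5 mm, x = -32 to +60, tops at z = 70; black rubber floor between them at z = 14; back plate's face at x = +60, top z = 82.
- cassette_pack: Loose pack of two glass gel cassettes with green edge strips, 20 mm thick (its x), 72 wide (y), 66 high (z), 250 g; origin: centre of its underside. It stands on the frame floor against the back plate, front face at frame x = +40 mm; leave it standing there.
- clamp_head: Aluminium clamp head, fixed on the frame's rails at a place that differs from run to run; carries lever and presser. Axes as the frame's; origin 16 mm above the table, under the presser's face with the lever up: at frame x = 12.5 to 23.5 mm, so 27.5 to 16.5 mm are open between presser and cassettes. The lever's full stroke takes up 14 mm of that.
- presser: White presser plate 8 mm thick, 70 mm wide; slides up to 14 mm along frame +x as the lever goes down, 31 mm per rad. Origin: in the plane of its front face, 16 mm above the table; its top is 78 mm above the table.
- lever_angle (a joint): Angle of the red clamp lever, which pushes the presser: 0 = up (sprung), 0.452 = down at its stop. The spring pushes up with about 1 N at the pad at the start, 5 N at the stop. When the presser meets a packed stack the lever stops earlier and the force rises steeply; each further newton on the pad gives about 3 N at the presser.
- pad_top (a point): Centre of the black ribbed rubber top of the lever's pad, 40 mm wide, 32 mm long, where the fingers push down. The lever pivot is 95 mm behind it towards the cassettes, at 74 mm over the table. The pad top is about 103 mm over the table when up and sinks almost straight down by about 40 mm to the stop.
- lever: The red clamp lever itself with its pad; origin on its pivot, 74 mm over the table. Press it at pad_top.
- plate_rack: Blue rack for the filler plates, fixed, 104 x 104 mm: three slots 30 mm apart along its x hold the plates upright, their width along its y. Slot floors are 8 mm over the table, the toothed sides 33 mm high. Origin: centre of its underside.
- plate_1: White filler plate, loose, upright in the rack; 8 mm thick (its x), 72 mm wide (y), 70 mm high to its shoulders; above them a tab 30 mm wide (y) and 8 mm thick up to 109 mm with a small blue mark; 55 g. Origin: centre of its underside, z up. Grip the tab across its 30 mm width (fingers closing along the plate's y), the fingertips kept above the shoulders. Front and back are alike.
- plate_2: Second filler plate, the same as plate_1, in another slot.
- plate_3: Third filler plate, the same as plate_1, in another slot. At most two plates are ever needed.
- beaker: Bystander: 100 ml beaker, 54 mm wide, 68 mm high; leave alone. Origin under its centre.
- bottle_ethanol: Bystander: white reagent bottle with red cap, 66 mm wide, 136 mm high; leave alone. Origin under its centre.
- timer: Bystander: flat cream timer, 62 x 68 x 19 mm; leave alone. Origin under its centre.
- freezer_box: Bystander: white card freezer box, 138 x 138 x 52 mm; leave alone. Origin under its centre.
- tip_box_shut: Bystander: yellow pipette tip box with clear lid, 93 x 119 x 77 mm; leave alone. Origin under its centre.
Not all that is in view belongs to the job. There is more than one size of the plate_rack; the job needs the larger.

How it is judged:
By the outcome, as a careful person would: the job done as asked, in the order asked, and still so for the second after the job is handed in, while the arm keeps its last pose, push and grip.
It also fails if it takes over 70 s, if anything falls off the work surface, if the arm or the gripper's body presses on something with over 40 N, if the wrist force passes 120 N, or if a joint passes its speed limit or range.

ROBOT

A 6-joint arm with a two-finger parallel gripper is mounted at the origin on a cart in front of the work surface, level with it; the furniture and walls round the work are solid. World frame = base frame: x ahead of the robot, y to its left, z up, the work surface at z = 0. Lengths are in m, angles in rad, forces in N, time in s.
With the tool pointing down it reaches from about 0.3 to 0.875 m from the base axis. Payload 6.4 kg.
Tool frame: the origin (TCP) lies at the very end of the fingers, on their centre line; the grasp point (between the pads) lies 19 mm behind it; z points along the fingers, y is the line along which they close (so a half turn about z gives the same grasp; the last joint's range is limited). The gripper opens to 85 mm and grips with 20 to 120 N. Pads are 22 mm wide; open, the fingers measure 114 mm over their backs; the gripper's body (76 mm by 85 mm) begins 54 mm behind the grasp point. The pads swing forward as they close: fully open they stand 13 mm farther back than shut.
Start: joints at [0.922, 0.181, 1.607, -0, 1.354, -0.206], TCP at [0.246, 0.52, 0.231] pointing down, gripper open.
Joint ranges: [-2.99, 2.99], [-0.89, 2.07], [0.3, 2.58], [-1.14, 4.28], [0, 2.63], [-3.12, 3.12]. Speed limits (rad/s): [2.57, 2.57, 3.01, 3.14, 3.14, 3.14].

INTERFACE

Orientations are given as a unit quaternion [w, x, y, z].
In Python, from bench import * gives the robot as it stands. The module is installed in compiled form; this text tells all that it offers.
- The arm moves only by the tool arm_command, never from a script. Its arguments are lists of equal length, an entry for each row: "dp": the shift along the tool's x, y, z in units of 0.25 m (1.0 is 0.25 m), a list of three; "turn": the turn, a rotation vector about the tool's x, y, z in units of 30 degrees (1.0 is 30 degrees), a list of three; "jaw": the opening, from 0 (shut) to 1 (fully open). A call has 1 to 5 rows; each row is the pose to reach, as a shift and turn from the pose commanded when the call began, along the tool's axes at that moment; what a row does not reach only later rows make up. A row lasts 1/8 s, in which the tool goes at most 62.5 mm and 10.7 degrees, less where a joint would pass 70% of its speed; a pose out of reach is approached as far as the arm can. A call with a number of a shift or a turn outside -1 to 1 is refused whole. A call with a gripper value outside its range is refused whole. The fingers move at their own pace and stop on an object; the grip force is fixed at half the most. Time passes only in rows, so rows that repeat a pose let the fingers close. It gives the time, the measured TCP pose, the force, the opening and the grip force at its end, in the units of the state.
- get_obs(): the state, without advancing time (a new reading comes with each control period).
- camera(name): name is "scene" or "top"; returns the picture (480x640x3 uint8, blue, green, red); there is no depth.
- get_calibration(name): a dict with "camera_matrix" (3x3 intrinsics, pixels), "R" (3x3) and "t" (3): a world point X has camera coordinates R X + t. Camera axes: x right, y down, z forward; pixel columns grow to the right and rows downward; lengths in m; the calibration is good to about 2 mm. A picture is of the moment at which its call begins. get_calibration takes no time and is no camera call.
- hand_in(): hands the job in; it is judged then, once.
The state is a dict: "time_s": time; "q": joint angles; "dq": joint speeds; "joint_efforts": joint torques, N m; "eef_pos": TCP position; "eef_rot": TCP orientation; "wrist_force": force on the tool from outside, world axes, zero at the start; "torque": the same for the moment, N m; "opening": opening from 0.0 (shut) to 1.0 (fully open); "grasp_force": force on a finger pad.
Only numpy, scipy, OpenCV 4.12 (cv2) and the standard library are available. Lean on these libraries where they do the work, as an engineer would, in place of code of your own. Each camera call takes 0.05 s, during which the arm holds its last target. There are 200 camera calls.

## Working session

There is one attempt and no reset: what is moved stays moved. The work goes in short steps, Python scripts to look and compute and a tool call to move; the robot and the scene stay as the last step left them, time stands still between calls to the robot, and variables do not carry over. Pictures are saved under pics/ and viewed, at most 10 in all, crops included, and the job is handed in when it is done.

Besides the shell and the picture viewer there is one more tool, called after "Call:" by a JSON object that holds its "method" and its "body", one argument or row to a line. arm_command: Moves the arm, as the interface text tells. Its arguments: {"type":"object","properties":{"dp":{"type":"array"},"turn":{"type":"array"},"jaw":{"type":"array"}},"required":["dp","turn","jaw"]}

```bash
mkdir -p pics
python3 - <<'E'
from bench import *
import cv2
for n in("scene","top"):
    cv2.imwrite(f"pics/{n}0.png",camera(n)); c=get_calibration(n); print(n,c)
o=get_obs(); print(o)
E
```

```text
scene {'camera_matrix': array([[464.55163072,   0.        , 319.4229465 ],
       [  0.        , 464.55163072, 243.55883274],
       [  0.        ,   0.        ,   1.        ]]), 'R': array([[ 0.75615681, -0.65393682, -0.0243623 ],
       [-0.34488514, -0.36660419, -0.86409236],
       [ 0.55613049,  0.66179152, -0.50274335]]), 't': array([-0.37364745,  0.30646918,  0.59994415])}
top {'camera_matrix': array([[436.6741031 ,   0.        , 316.55570765],
       [  0.        , 436.6741031 , 240.05028184],
       [  0.        ,   0.        ,   1.        ]]), 'R': array([[-0.00669675, -0.99974785, -0.02143359],
       [-0.99848201,  0.00785703, -0.05451559],
       [ 0.05467025,  0.02103597, -0.99828285]]), 't': array([0.10625558, 0.56721556, 1.10890333])}
{'time_s': 0.1, 'q': array([ 9.21723666e-01,  1.81501183e-01,  1.60789691e+00, -1.47821552e-05,
        1.35382853e+00, -2.06313140e-01]), 'dq': array([ 7.71417442e-04, -1.48230917e-03, -2.24676848e-03, -8.27179338e-05,
       -6.16188937e-04,  5.17388269e-04]), 'joint_efforts': array([ 4.86034423e-04, -4.45875120e+01, -3.52237272e+01, -3.31791416e-04,
        4.02592370e-03, -2.58945471e-05]), 'eef_pos': array([0.24603429, 0.51914698, 0.23046026]), 'eef_rot': array([-3.32295211e-04,  2.19574288e-01,  9.75595441e-01, -7.46385427e-04]), 'wrist_force': array([-0.64319004,  0.55739313,  0.77620712]), 'torque': array([-0.01051425,  0.03453612,  0.02190135]), 'grasp_force': 0.0, 'opening': 1.0007867380500726}
```

View pics/scene0.png

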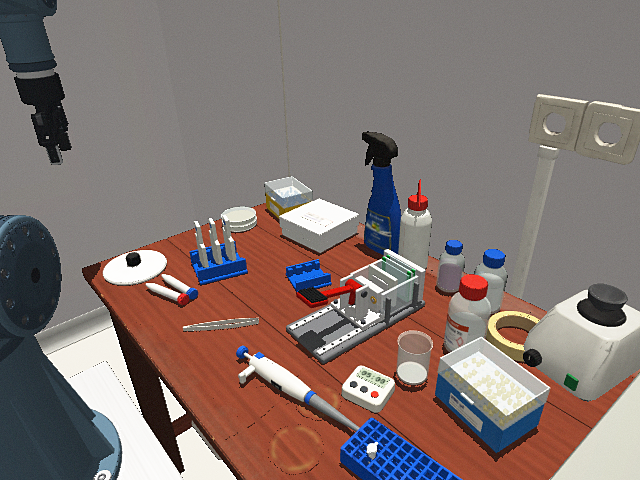

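View pics/top0.png

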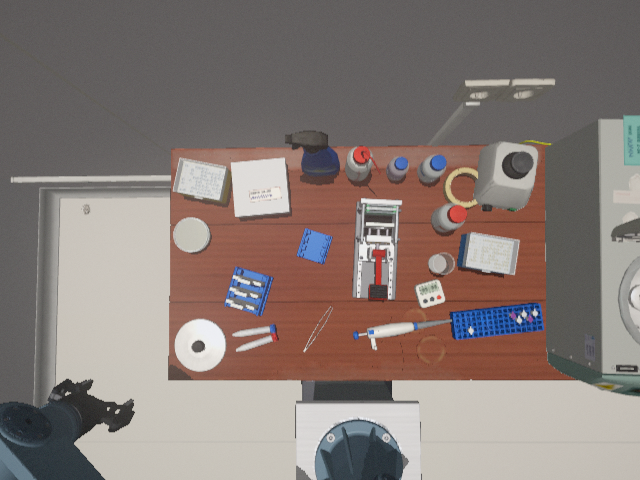

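Candidates for the rack: the blue rack at top (248,291) / scene (218,262), which holds three white plates, and the smaller, empty blue rack at top (314,246) / scene (308,276). The first fits the description, being larger and holding the plates. The frame with the red lever is at top (378,250), its pad at about (378,292). I'll confirm with one enlarged composite crop.

Run:
```python
import cv2,numpy as np
t=cv2.imread("pics/top0.png"); s=cv2.imread("pics/scene0.png")
a=cv2.resize(t[255:325,210:290],(400,350),interpolation=cv2.INTER_CUBIC)   #x5
b=cv2.resize(t[190:310,340:420],(400,600),interpolation=cv2.INTER_CUBIC) #x5
c=cv2.resize(s[210:285,185:252][:, :],(400,250))
cv2.imwrite("pics/crop1.png",np.hstack([np.vstack([a,c]),b]))
```

```text
(no output)
```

View pics/crop1.png

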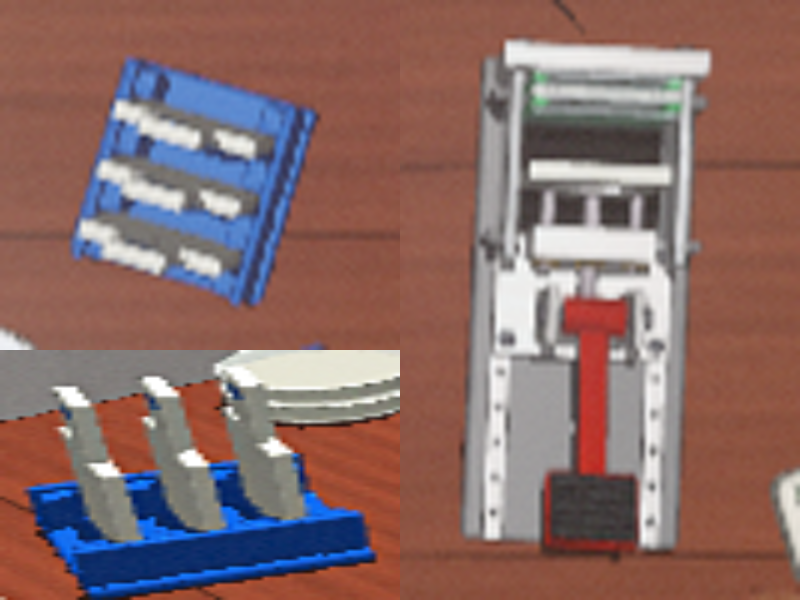

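The crop confirms the choice: the larger rack holds three upright white plates, with tabs whose tops are at about (244,281), (241,294) and (237,306) in the top picture. The frame's back plate is at the top of the picture, the presser is at about (380,224), and the pad centre is at about (378,291).

```bash
cat > h.py <<'E'
import numpy as np,cv2
from bench import *
from scipy.spatial.transform import Rotation as Ro
def ray(cam,uv,z):
    c=get_calibration(cam); d=c["R"].T@np.linalg.solve(c["camera_matrix"],[uv[0],uv[1],1]); C=-c["R"].T@c["t"]
    return C+d*(z-C[2])/d[2]
def proj(cam,X):
    c=get_calibration(cam); p=np.atleast_2d(X)@c["R"].T+c["t"]; p=p@c["camera_matrix"].T; return p[:,:2]/p[:,2:]
E
python3 - <<'E'
from h import *
np.set_printoptions(precision=4,suppress=True)
t=cv2.imread("pics/top0.png")
g=t[255:325,210:290]
m=((g.min(2)>165)).astype(np.uint8)
n,l,st,ce=cv2.connectedComponentsWithStats(m)
for i in range(1,n):
    if st[i,4]>=6:
        uv=ce[i]+[210,255]; print(st[i],uv,"z117",ray("top",uv,.117)[:2],"z78",ray("top",uv,.078)[:2])
b=lambda x,y:(340+(x-400)/5-.4,190+y/5-.4)
for nm,z,pts in [("backplate front top",.082,[(505,65),(710,75)]),("pack top front",.080,[(533,104),(682,110)]),("pack top back",.080,[(538,75),(683,82)]),("presser front",.078,[(530,160),(670,167)]),("presser rear",.078,[(530,176),(670,184)]),("pad corners",.103,[(550,473),(637,475),(635,541),(550,538)]),("wall tops L outer/inner far..near",.070,[(513,72),(525,72),(505,245),(519,245)]),("wall R",.07,[(680,80),(694,80),(675,258),(688,258)]),("base near",.012,[(463,537),(675,550)]),("arm",.09,[(594,330),(592,470)])]:
    print(nm,[ray("top",b(*p),z)[:2].round(4).tolist() for p in pts])
E
```

```text
[23 20 17 10 67] [240.806  279.6567] z117 [0.4709 0.2782] z78 [0.4695 0.2859]
[43 26  8  5 27] [256.5556 283.1111] z117 [0.4626 0.2412] z78 [0.4609 0.2474]
[20 32 17 10 68] [237.6029 292.0294] z117 [0.4421 0.2857] z78 [0.4396 0.2936]
[40 38  8  5 28] [253.5357 295.1786] z117 [0.4345 0.2483] z78 [0.4318 0.2547]
[16 44 17 11 70] [233.5571 304.0714] z117 [0.4141 0.2951] z78 [0.4106 0.3034]
[36 50  8  5 27] [249.5556 307.1111] z117 [0.4069 0.2576] z78 [0.4031 0.2644]
[ 0 66  6  4 14] [211.7143 323.0714] z117 [0.3703 0.3462] z78 [0.3651 0.3564]
backplate front top [[0.6548, -0.0071], [0.649, -0.1064]]
pack top front [[0.6359, -0.0206], [0.6323, -0.0929]]
pack top back [[0.65, -0.0232], [0.6459, -0.0936]]
presser front [[0.6087, -0.019], [0.6047, -0.0869]]
presser rear [[0.6009, -0.0189], [0.5964, -0.0868]]
pad corners [[0.4579, -0.0242], [0.4567, -0.0651], [0.4258, -0.0637], [0.4274, -0.0238]]
wall tops L outer/inner far..near [[0.653, -0.0119], [0.6529, -0.0178], [0.5678, -0.007], [0.5677, -0.0138]]
wall R [[0.6483, -0.0937], [0.6482, -0.1006], [0.5607, -0.0899], [0.5607, -0.0962]]
base near [[0.4212, 0.0117], [0.414, -0.0965]]
arm [[0.5255, -0.0475], [0.4586, -0.0455]]
```

```bash
cat > ov.py <<'E'
from h import *
def over(tag,F,R,plates):
    out=[]
    def rect(T,x0,x1,y0,y1,z): 
        c,s=np.cos(T[2]),np.sin(T[2]); return [[T[0]+c*x-s*y,T[1]+s*x+c*y,z] for x,y in((x0,y0),(x1,y0),(x1,y1),(x0,y1))]
    P=[]
    for p in plates:
        P+=[rect((*p,R),-.004,.004,-.015,.015,.117),rect((*p,R),-.004,.004,-.036,.036,.078)]
    P+=[rect(F,.060,.0601,-.0385,.0385,.082),rect(F,.040,.060,-.036,.036,.080),rect(F,-.032,.06,-.0385,.0385,.07)]
    S=[]
    for cam,(x0,y0,w,h),k in (("top",(215,260,60,60),5),("top",(345,190,60,60),5),("scene",(180,210,80,60),5),("scene",(330,245,80,60),5)):
        im=cv2.imread(f"pics/{cam}{tag}.png")[y0:y0+h,x0:x0+w]
        im=cv2.resize(im,(w*k,h*k),interpolation=cv2.INTER_CUBIC)
        for q in P:
            u=(proj(cam,np.array(q))-[x0,y0]+.5)*k
            cv2.polylines(im,[np.round(u).astype(int)],True,(0,0,255),1)
        S.append(cv2.copyMakeBorder(im,0,0,0,400-w*k,cv2.BORDER_CONSTANT))
    cv2.imwrite(f"pics/ov{tag}.png",np.vstack([np.hstack(S[:2]),np.hstack(S[2:])]))
E
python3 - <<'E'
from ov import *
th=-.055; x=.652-.060; y=-.0442+th*(x-.442)
over("0",(x,y,th),-.286,[(.4681,.2719),(.439,.2792),(.4103,.2889)]); print(x,y)
E
```

```text
0.5920000000000001 -0.05245000000000001
```

View pics/ov0.png

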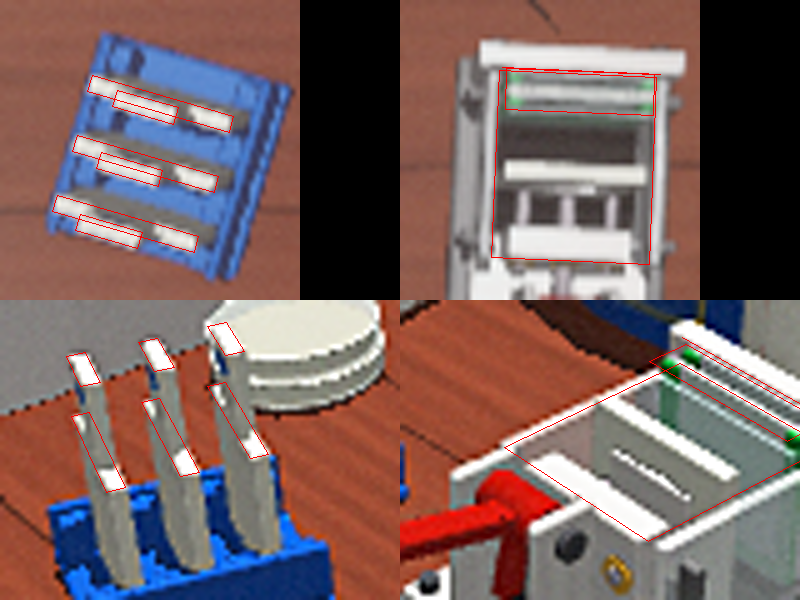

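The overlay matches. The red outlines sit on the tabs and shoulders in both views and on the frame's walls and back plate. The presser face is at frame x of about 14.7 mm, so the gap is about 25 mm. One plate would leave about 17 mm (more than the 14 mm stroke) and two leave about 9 mm, so two plates are needed.

```bash
cat >> h.py <<'E'
TH=-.055; FR=np.array([.592,-.0524]); RK=-.286
def fr(x,y=0): return FR+[np.cos(TH)*x-np.sin(TH)*y,np.sin(TH)*x+np.cos(TH)*y]
def go(tx,ty,tz,yaw):  # yaw = world angle of plate x axis; tool y along plate y
    o=get_obs(); q=o["eef_rot"]; A=Ro.from_quat([q[1],q[2],q[3],q[0]])
    y=np.array([-np.sin(yaw),np.cos(yaw),0]); z=np.array([0,0,-1.]); 
    B=Ro.from_matrix(np.c_[np.cross(y,z),y,z])
    d=A.inv().apply(np.array([tx,ty,tz])-o["eef_pos"])/.25
    print("dp",d.round(3),"turn",((A.inv()*B).as_rotvec()*6/np.pi).round(3),"t",o["time_s"],"f",o["wrist_force"].round(1),"op",round(o["opening"],2))
E
python3 -c "
from h import *
go(.442,-.044,.21,TH)"
```

```text
dp [-1.673 -1.699  0.084] turn [-0.003 -0.001 -0.741] t 0.1 f [-0.6  0.6  0.8] op 1.0
```

Call:
{"method": "arm_command", "body": {
  "dp": [
    [-0.17,-0.17,0],
    [-0.34,-0.34,0],
    [-0.5,-0.5,0],
    [-0.67,-0.67,0],
    [-0.84,-0.85,0]
  ],
  "turn": [
    [0,0,0],
    [0,0,0],
    [0,0,0],
    [0,0,0],
    [0,0,0]
  ],
  "jaw": [0,0,0,0,0]
}}

```text
time_s: 0.72
eef_pos: [0.3452, 0.2359, 0.2311]
eef_rot: [0.0, 0.219, 0.976, -0.0]
wrist_force: [1.7, -0.3, 0.2]
opening: -0.001
grasp_force: 0.0
```

Call:
{"method": "arm_command", "body": {
  "dp": [
    [-0.17,-0.17,0.04],
    [-0.34,-0.34,0.08],
    [-0.5,-0.5,0.08],
    [-0.67,-0.67,0.08],
    [-0.83,-0.85,0.08]
  ],
  "turn": [
    [0,0,-0.15],
    [0,0,-0.3],
    [0,0,-0.45],
    [0,0,-0.6],
    [0,0,-0.74]
  ],
  "jaw": [0,0,0,0,0]
}}

```text
time_s: 1.35
eef_pos: [0.4417, -0.0453, 0.2112]
eef_rot: [0.0, 0.027, 1.0, 0.0]
wrist_force: [1.4, 0.1, 0.4]
opening: -0.005
grasp_force: 0.0
```

```bash
python3 -c "
from h import *
go(.442,-.044,.115,TH)"
```

```text
dp [-0.001  0.005  0.385] turn [0.    0.    0.004] t 1.35 f [1.4 0.1 0.4] op -0.01
```

Call:
{"method": "arm_command", "body": {
  "dp": [
    [0,0,0.13],
    [0,0,0.26],
    [0,0,0.36],
    [0,0,0.39]
  ],
  "turn": [
    [0,0,0],
    [0,0,0],
    [0,0,0],
    [0,0,0]
  ],
  "jaw": [0,0,0,0]
}}

```text
time_s: 1.85
eef_pos: [0.4401, -0.0429, 0.1121]
eef_rot: [-0.002, 0.028, 1.0, 0.001]
wrist_force: [0.3, -0.6, -0.2]
opening: 0.0
grasp_force: 0.0
```

Call:
{"method": "arm_command", "body": {
  "dp": [
    [0,0,0.03],
    [0,0,0.06],
    [0,0,0.09],
    [0,0,0.12],
    [0,0,0.15]
  ],
  "turn": [
    [0,0,0],
    [0,0,0],
    [0,0,0],
    [0,0,0],
    [0,0,0]
  ],
  "jaw": [0,0,0,0,0]
}}

```text
time_s: 2.48
eef_pos: [0.4412, -0.0433, 0.0759]
eef_rot: [-0.0, 0.028, 1.0, -0.0]
wrist_force: [-3.7, -1.2, 3.7]
opening: -0.002
grasp_force: 2.1
```

Call:
{"method": "arm_command", "body": {
  "dp": [
    [0,0,0.01],
    [0,0,0.02],
    [0,0,0.03],
    [0,0,0.04],
    [0,0,0.04]
  ],
  "turn": [
    [0,0,0],
    [0,0,0],
    [0,0,0],
    [0,0,0],
    [0,0,0]
  ],
  "jaw": [0,0,0,0,0]
}}

```text
time_s: 3.1
eef_pos: [0.4415, -0.0434, 0.0662]
eef_rot: [0.0, 0.028, 1.0, -0.0]
wrist_force: [-3.3, -0.2, 4.6]
opening: -0.003
grasp_force: 2.4
```

Call:
{"method": "arm_command", "body": {
  "dp": [
    [0,0,0.008],
    [0,0,0.016],
    [0,0,0.024],
    [0,0,0.024]
  ],
  "turn": [
    [0,0,0],
    [0,0,0],
    [0,0,0],
    [0,0,0]
  ],
  "jaw": [0,0,0,0]
}}

```text
time_s: 3.6
eef_pos: [0.4421, -0.0434, 0.0616]
eef_rot: [0.0, 0.028, 1.0, -0.0]
wrist_force: [-7.5, 2.0, 20.0]
opening: -0.003
grasp_force: 10.8
```

```bash
python3 -c "
from h import *
cv2.imwrite('pics/topP.png',camera('top'));cv2.imwrite('pics/sceneP.png',camera('scene'))
print(get_obs()['wrist_force'])
c,s=np.cos(RK),np.sin(RK)
go(.4681-.004*c,.2719-.004*s,.20,RK)"
```

```text
[-6.98825706  3.47915568 20.03756116]
dp [-0.019  1.269 -0.554] turn [-0.     0.002  0.441] t 3.7 f [-7.   3.5 20. ] op -0.0
```

Call:
{"method": "arm_command", "body": {
  "dp": [
    [0,0,-0.05],
    [0,0,-0.1],
    [0,0,-0.16],
    [0,0,-0.36],
    [0,0,-0.56]
  ],
  "turn": [
    [0,0,0],
    [0,0,0],
    [0,0,0],
    [0,0,0],
    [0,0,0]
  ],
  "jaw": [0,0,0,0,0]
}}

```text
time_s: 4.32
eef_pos: [0.4412, -0.0431, 0.2018]
eef_rot: [-0.0, 0.028, 1.0, 0.0]
wrist_force: [2.1, -0.4, -0.2]
opening: -0.001
grasp_force: 0.0
```

```bash
python3 -c "
from h import *
cv2.imwrite('pics/topU.png',camera('top'))
c,s=np.cos(RK),np.sin(RK)
go(.4681-.004*c,.2719-.004*s,.20,RK)"
```

```text
dp [-0.007  1.272  0.033] turn [-0.003  0.02   0.441] t 4.375 f [ 4.4 -0.3  5.6] op -0.0
```

Call:
{"method": "arm_command", "body": {
  "dp": [
    [0,0.2,0],
    [0,0.4,0],
    [0,0.6,0],
    [0,0.8,0]
  ],
  "turn": [
    [0,0,0],
    [0,0,0],
    [0,0,0],
    [0,0,0]
  ],
  "jaw": [0.5,1,1,1]
}}

```text
time_s: 4.88
eef_pos: [0.4527, 0.1581, 0.2008]
eef_rot: [0.001, 0.028, 1.0, 0.0]
wrist_force: [0.2, 0.0, -0.3]
opening: 0.845
grasp_force: 0.0
```

Call:
{"method": "arm_command", "body": {
  "dp": [
    [-0.01,0.15,0],
    [-0.01,0.3,0],
    [-0.01,0.4,0],
    [-0.01,0.47,0],
    [-0.01,0.47,0]
  ],
  "turn": [
    [0,0,0.1],
    [0,0,0.25],
    [0,0,0.35],
    [0,0,0.44],
    [0,0,0.44]
  ],
  "jaw": [1,1,1,1,1]
}}

```text
time_s: 5.5
eef_pos: [0.4614, 0.2745, 0.2004]
eef_rot: [0.0, 0.141, 0.99, 0.0]
wrist_force: [-0.5, 0.1, 0.4]
opening: 0.996
grasp_force: 0.0
```

```bash
python3 -c "
from h import *
c,s=np.cos(RK),np.sin(RK)
go(.4681-.004*c,.2719-.004*s,.086,RK)
print(get_obs()['eef_pos'])"
```

```text
dp [-0.013 -0.003  0.457] turn [0.001 0.    0.005] t 5.5 f [-0.5  0.1  0.4] op 1.0
[0.46136518 0.27449358 0.20036678]
```

Call:
{"method": "arm_command", "body": {
  "dp": [
    [-0.013,0,0.15],
    [-0.013,0,0.3],
    [-0.013,0,0.42],
    [-0.013,0,0.457],
    [-0.013,0,0.457]
  ],
  "turn": [
    [0,0,0],
    [0,0,0],
    [0,0,0],
    [0,0,0],
    [0,0,0]
  ],
  "jaw": [1,1,1,1,1]
}}

```text
time_s: 6.12
eef_pos: [0.4648, 0.2722, 0.0862]
eef_rot: [-0.0, 0.142, 0.99, -0.0]
wrist_force: [-1.2, -0.1, 0.4]
opening: 0.999
grasp_force: 0.0
```

Call:
{"method": "arm_command", "body": {
  "dp": [
    [0,0,0],
    [0,0,0],
    [0,0,0],
    [0,0,0],
    [0,0,0]
  ],
  "turn": [
    [0,0,0],
    [0,0,0],
    [0,0,0],
    [0,0,0],
    [0,0,0]
  ],
  "jaw": [0.6,0.2,0,0,0]
}}

```text
time_s: 6.75
eef_pos: [0.4653, 0.2728, 0.0869]
eef_rot: [0.001, 0.142, 0.99, 0.0]
wrist_force: [-0.9, -1.7, 6.5]
opening: 0.332
grasp_force: 59.1
```

```bash
python3 -c "
from h import *
for n in('top','scene'): cv2.imwrite(f'pics/{n}1.png',camera(n))
a=cv2.imread('pics/scene1.png')[180:300,160:280];b=cv2.imread('pics/top1.png')[240:340,190:290]
cv2.imwrite('pics/g1.png',np.hstack([cv2.resize(a,(400,400)),cv2.resize(b,(400,400))]))
go(.4681,.2719,.25,RK);print(get_obs()['eef_pos'],get_obs()['grasp_force'])"
```

```text
dp [-0.013  0.    -0.653] turn [0.001 0.002 0.001] t 6.85 f [-1.9 -1.7  6.3] op 0.33
[0.46524144 0.27274822 0.08686825] 59.090089201927185
```

View pics/g1.png

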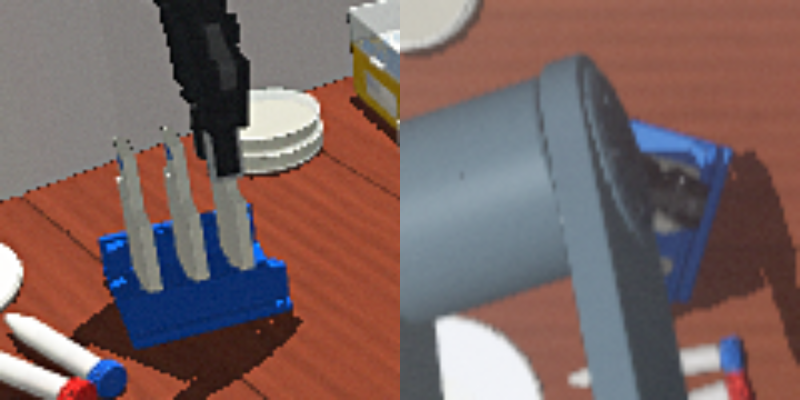

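Call:
{"method": "arm_command", "body": {
  "dp": [
    [0,0,-0.1],
    [0,0,-0.3],
    [0,0,-0.5],
    [0,0,-0.65],
    [0,0,-0.65]
  ],
  "turn": [
    [0,0,0],
    [0,0,0],
    [0,0,0],
    [0,0,0],
    [0,0,0]
  ],
  "jaw": [0,0,0,0,0]
}}

```text
time_s: 7.48
eef_pos: [0.4665, 0.2734, 0.2522]
eef_rot: [0.003, 0.142, 0.99, 0.002]
wrist_force: [-1.2, 0.7, -0.8]
opening: 0.334
grasp_force: 59.5
```

```bash
python3 -c "
from h import *
go(*fr(.031),.25,TH);print(get_obs()['grasp_force'],fr(.031))"
```

```text
dp [-0.969 -1.081  0.01 ] turn [ 0.006  0.012 -0.44 ] t 7.475 f [-1.2  0.7 -0.8] op 0.33
59.50796127319336 [ 0.62295312 -0.05410414]
```

Call:
{"method": "arm_command", "body": {
  "dp": [
    [-0.1,-0.11,0],
    [-0.25,-0.28,0],
    [-0.4,-0.45,0],
    [-0.55,-0.61,0],
    [-0.65,-0.72,0]
  ],
  "turn": [
    [0,0,0],
    [0,0,0],
    [0,0,0],
    [0,0,0],
    [0,0,0]
  ],
  "jaw": [0,0,0,0,0]
}}

```text
time_s: 8.1
eef_pos: [0.5698, 0.0519, 0.2466]
eef_rot: [-0.001, 0.143, 0.99, -0.0]
wrist_force: [0.3, 0.7, -0.4]
opening: 0.338
grasp_force: 59.5
```

Call:
{"method": "arm_command", "body": {
  "dp": [
    [-0.1,-0.12,0],
    [-0.2,-0.24,0],
    [-0.29,-0.34,0],
    [-0.32,-0.36,0],
    [-0.32,-0.36,0]
  ],
  "turn": [
    [0,0,-0.12],
    [0,0,-0.24],
    [0,0,-0.36],
    [0,0,-0.44],
    [0,0,-0.44]
  ],
  "jaw": [0,0,0,0,0]
}}

```text
time_s: 8.72
eef_pos: [0.6206, -0.0553, 0.2464]
eef_rot: [-0.001, 0.028, 1.0, 0.0]
wrist_force: [-0.4, -0.5, -0.2]
opening: 0.336
grasp_force: 59.5
```

```bash
python3 -c "
from h import *
go(*fr(.031),.182,TH);go(*fr(.031),.094,TH);print(get_obs()['grasp_force'])"
```

```text
dp [-0.01   0.005  0.258] turn [ 0.001 -0.006 -0.004] t 8.725 f [-0.4 -0.5 -0.2] op 0.34
dp [-0.011  0.005  0.61 ] turn [ 0.001 -0.006 -0.004] t 8.725 f [-0.4 -0.5 -0.2] op 0.34
59.4523948431015
```

Call:
{"method": "arm_command", "body": {
  "dp": [
    [-0.01,0.005,0.12],
    [-0.01,0.005,0.26],
    [-0.01,0.005,0.33],
    [-0.01,0.005,0.38],
    [-0.01,0.005,0.41]
  ],
  "turn": [
    [0,0,0],
    [0,0,0],
    [0,0,0],
    [0,0,0],
    [0,0,0]
  ],
  "jaw": [0,0,0,0,0]
}}

```text
time_s: 9.35
eef_pos: [0.624, -0.0535, 0.146]
eef_rot: [0.0, 0.028, 1.0, -0.0]
wrist_force: [-0.8, -0.7, -0.4]
opening: 0.337
grasp_force: 59.5
```

```bash
python3 -c "
from h import *
for n in('top','scene'): cv2.imwrite(f'pics/{n}2.png',camera(n))
a=cv2.imread('pics/scene2.png')[220:340,320:440];b=cv2.imread('pics/top2.png')[180:280,330:430]
cv2.imwrite('pics/g2.png',np.hstack([cv2.resize(a,(400,400)),cv2.resize(b,(400,400))]))
go(*fr(.031),.094,TH);print(get_obs()['eef_pos'],get_obs()['grasp_force'])"
```

```text
dp [ 0.003 -0.002  0.207] turn [ 0.    -0.001 -0.001] t 9.45 f [-0.3  0.2 -0.9] op 0.33
[ 0.62375542 -0.05357478  0.14583053] 59.46834325790405
```

View pics/g2.png

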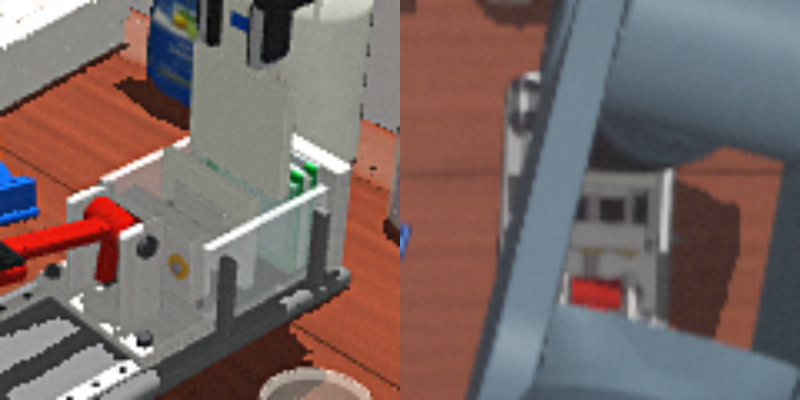

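The plate is between the walls, in front of the green cassettes (scene crop (245,180)), and there is no contact force. I'll lower it and release.

Call:
{"method": "arm_command", "body": {
  "dp": [
    [0,0,0.06],
    [0,0,0.12],
    [0,0,0.17],
    [0,0,0.2],
    [0,0,0.207]
  ],
  "turn": [
    [0,0,0],
    [0,0,0],
    [0,0,0],
    [0,0,0],
    [0,0,0]
  ],
  "jaw": [0,0,0,0,0]
}}

```text
time_s: 10.07
eef_pos: [0.6235, -0.0536, 0.0934]
eef_rot: [-0.001, 0.028, 1.0, 0.0]
wrist_force: [-0.3, -0.1, -0.8]
opening: 0.335
grasp_force: 59.5
```

Call:
{"method": "arm_command", "body": {
  "dp": [
    [0,0,0.003],
    [0,0,0.003],
    [0,0,0.003],
    [0,0,0.003],
    [0,0,0.003]
  ],
  "turn": [
    [0,0,0],
    [0,0,0],
    [0,0,0],
    [0,0,0],
    [0,0,0]
  ],
  "jaw": [0,0.4,0.6,0.85,0.85]
}}

```text
time_s: 10.7
eef_pos: [0.6239, -0.0537, 0.0937]
eef_rot: [0.0, 0.028, 1.0, -0.0]
wrist_force: [-0.0, 0.2, -0.5]
opening: 0.85
grasp_force: 0.0
```

Call:
{"method": "arm_command", "body": {
  "dp": [
    [0,0,-0.1],
    [0,0,-0.25],
    [0,0,-0.45],
    [0,0,-0.55]
  ],
  "turn": [
    [0,0,0],
    [0,0,0],
    [0,0,0],
    [0,0,0]
  ],
  "jaw": [0.85,0.85,0.85,1]
}}

```text
time_s: 11.2
eef_pos: [0.625, -0.054, 0.2346]
eef_rot: [0.002, 0.028, 1.0, -0.001]
wrist_force: [0.9, -0.7, 0.1]
opening: 0.997
grasp_force: 0.0
```

```bash
python3 -c "
from h import *
c,s=np.cos(RK),np.sin(RK)
go(.439-.006*c,.2792-.006*s,.21,RK)"
```

```text
dp [0.84  1.295 0.093] turn [-0.001  0.009  0.441] t 11.2 f [ 0.9 -0.7  0.1] op 1.0
```

Call:
{"method": "arm_command", "body": {
  "dp": [
    [0.1,0.15,0],
    [0.2,0.3,0],
    [0.32,0.5,0],
    [0.44,0.68,0],
    [0.54,0.84,0]
  ],
  "turn": [
    [0,0,0],
    [0,0,0],
    [0,0,0],
    [0,0,0],
    [0,0,0]
  ],
  "jaw": [1,1,1,1,1]
}}

```text
time_s: 11.82
eef_pos: [0.4995, 0.165, 0.2313]
eef_rot: [0.0, 0.028, 1.0, 0.0]
wrist_force: [0.5, 0.0, -0.1]
opening: 0.998
grasp_force: 0.0
```

Call:
{"method": "arm_command", "body": {
  "dp": [
    [0.1,0.15,0.03],
    [0.2,0.3,0.06],
    [0.28,0.42,0.09],
    [0.3,0.455,0.09],
    [0.3,0.455,0.09]
  ],
  "turn": [
    [0,0,0.12],
    [0,0,0.24],
    [0,0,0.36],
    [0,0,0.44],
    [0,0,0.44]
  ],
  "jaw": [1,1,1,1,1]
}}

```text
time_s: 12.45
eef_pos: [0.4316, 0.2818, 0.2086]
eef_rot: [0.0, 0.141, 0.99, -0.0]
wrist_force: [1.3, -0.1, 0.9]
opening: 0.997
grasp_force: 0.0
```

```bash
python3 -c "
from h import *
for n in('top','scene'): cv2.imwrite(f'pics/{n}3.png',camera(n))
cv2.imwrite('pics/g3.png',np.hstack([cv2.resize(cv2.imread('pics/top3.png')[190:270,345:415],(525,600),interpolation=cv2.INTER_CUBIC),cv2.resize(cv2.imread('pics/scene3.png')[230:350,330:385],(275,600))]))
c,s=np.cos(RK),np.sin(RK)
go(.439-.006*c,.2792-.006*s,.086,RK)"
```

```text
dp [-0.003  0.001  0.491] turn [-0.     0.001  0.002] t 12.55 f [ 0.7 -0.6  0.1] op 1.0
```

View pics/g3.png

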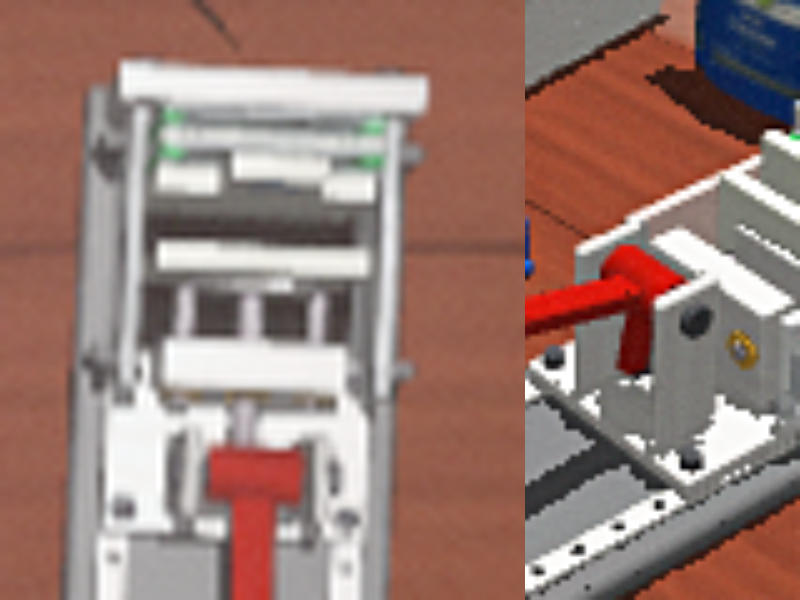

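Plate 1 stands upright against the pack; its tab is at (283,168) and the shoulders at (188,180) and (350,187) of the crop. About 15.6 mm remains to the presser front at y≈245, plus about 1 mm of play at the pack. That is more than the 14 mm stroke, so a second plate is needed.

Call:
{"method": "arm_command", "body": {
  "dp": [
    [0,0,0.15],
    [0,0,0.3],
    [0,0,0.43],
    [0,0,0.49],
    [0,0,0.49]
  ],
  "turn": [
    [0,0,0],
    [0,0,0],
    [0,0,0],
    [0,0,0],
    [0,0,0]
  ],
  "jaw": [1,1,1,1,1]
}}

```text
time_s: 13.18
eef_pos: [0.4319, 0.2806, 0.0855]
eef_rot: [-0.001, 0.143, 0.99, -0.0]
wrist_force: [-0.2, -0.0, 1.5]
opening: 1.001
grasp_force: 0.0
```

Call:
{"method": "arm_command", "body": {
  "dp": [
    [0,0,0],
    [0,0,0],
    [0,0,0],
    [0,0,0],
    [0,0,0]
  ],
  "turn": [
    [0,0,0],
    [0,0,0],
    [0,0,0],
    [0,0,0],
    [0,0,0]
  ],
  "jaw": [0.6,0.2,0,0,0]
}}

```text
time_s: 13.8
eef_pos: [0.4327, 0.2814, 0.087]
eef_rot: [0.001, 0.142, 0.99, 0.0]
wrist_force: [-0.4, -1.6, 5.5]
opening: 0.336
grasp_force: 59.0
```

Call:
{"method": "arm_command", "body": {
  "dp": [
    [0,0,-0.1],
    [0,0,-0.3],
    [0,0,-0.5],
    [0,0,-0.65],
    [0,0,-0.65]
  ],
  "turn": [
    [0,0,0],
    [0,0,0],
    [0,0,0],
    [0,0,0],
    [0,0,0]
  ],
  "jaw": [0,0,0,0,0]
}}

```text
time_s: 14.42
eef_pos: [0.4339, 0.282, 0.2522]
eef_rot: [0.003, 0.142, 0.99, 0.002]
wrist_force: [0.6, -0.0, -1.3]
opening: 0.334
grasp_force: 59.5
```

```bash
python3 -c "
from h import *
go(*fr(.0165),.25,TH)"
```

```text
dp [-1.048 -1.09   0.01 ] turn [ 0.007  0.012 -0.44 ] t 14.425 f [ 0.6 -0.  -1.3] op 0.33
```

Call:
{"method": "arm_command", "body": {
  "dp": [
    [-0.1,-0.11,0],
    [-0.25,-0.27,0],
    [-0.4,-0.43,0],
    [-0.55,-0.58,0],
    [-0.68,-0.71,0]
  ],
  "turn": [
    [0,0,0],
    [0,0,0],
    [0,0,0],
    [0,0,0],
    [0,0,0]
  ],
  "jaw": [0,0,0,0,0]
}}

```text
time_s: 15.05
eef_pos: [0.545, 0.0612, 0.2468]
eef_rot: [-0.001, 0.143, 0.99, -0.0]
wrist_force: [0.8, 0.3, -0.8]
opening: 0.34
grasp_force: 59.5
```

Call:
{"method": "arm_command", "body": {
  "dp": [
    [-0.12,-0.12,0],
    [-0.24,-0.25,0],
    [-0.34,-0.35,0],
    [-0.37,-0.38,0],
    [-0.37,-0.38,0]
  ],
  "turn": [
    [0,0,-0.12],
    [0,0,-0.24],
    [0,0,-0.36],
    [0,0,-0.44],
    [0,0,-0.44]
  ],
  "jaw": [0,0,0,0,0]
}}

```text
time_s: 15.68
eef_pos: [0.6065, -0.0548, 0.2465]
eef_rot: [-0.001, 0.029, 1.0, 0.0]
wrist_force: [0.4, 0.2, -1.3]
opening: 0.338
grasp_force: 59.4
```

```bash
python3 -c "
from h import *
go(*fr(.016),.146,TH)"
```

```text
dp [-0.007  0.006  0.402] turn [ 0.001 -0.006 -0.004] t 15.675 f [ 0.4  0.2 -1.3] op 0.34
```

Call:
{"method": "arm_command", "body": {
  "dp": [
    [-0.004,0.004,0.02],
    [-0.004,0.004,0.12],
    [-0.004,0.004,0.24],
    [-0.004,0.004,0.34],
    [-0.004,0.004,0.4]
  ],
  "turn": [
    [0,0,0],
    [0,0,0],
    [0,0,0],
    [0,0,0],
    [0,0,0]
  ],
  "jaw": [0,0,0,0,0]
}}

```text
time_s: 16.3
eef_pos: [0.607, -0.052, 0.1466]
eef_rot: [-0.001, 0.027, 1.0, 0.0]
wrist_force: [0.4, -0.0, -0.2]
opening: 0.337
grasp_force: 59.4
```

```bash
python3 -c "
from h import *
for n in('top','scene'): cv2.imwrite(f'pics/{n}4.png',camera(n))
cv2.imwrite('pics/g4.png',cv2.resize(cv2.imread('pics/scene4.png')[210:330,320:440],(600,600)))
go(*fr(.016),.094,TH)"
```

```text
dp [-0.006 -0.004  0.21 ] turn [ 0.002 -0.007  0.   ] t 16.4 f [-0.5  0.   0.2] op 0.34
```

View pics/g4.png

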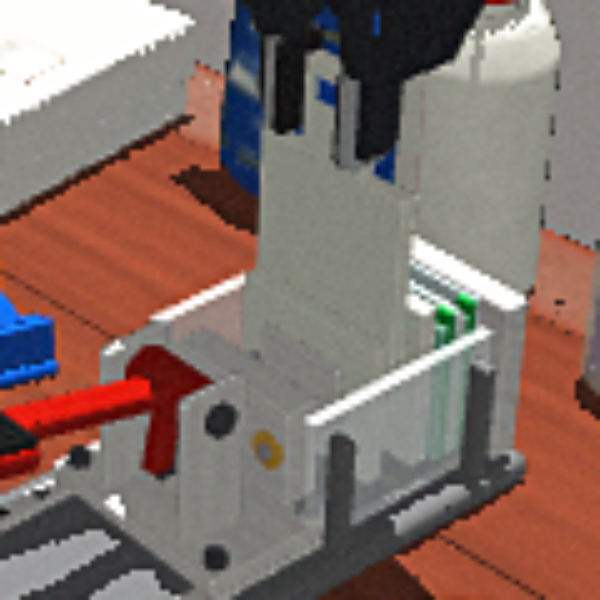

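Plate 2 hangs in the gap between the presser and plate 1 (its body at about (330,250) in the crop), with no contact force. I'll lower it to the floor and release.

Call:
{"method": "arm_command", "body": {
  "dp": [
    [-0.003,-0.003,0.06],
    [-0.003,-0.003,0.12],
    [-0.003,-0.003,0.17],
    [-0.003,-0.003,0.205],
    [-0.003,-0.003,0.213]
  ],
  "turn": [
    [0,0,0],
    [0,0,0],
    [0,0,0],
    [0,0,0],
    [0,0,0]
  ],
  "jaw": [0,0,0,0,0]
}}

```text
time_s: 17.02
eef_pos: [0.6084, -0.054, 0.0944]
eef_rot: [-0.001, 0.028, 1.0, 0.0]
wrist_force: [0.5, -0.1, 0.0]
opening: 0.337
grasp_force: 59.4
```

Call:
{"method": "arm_command", "body": {
  "dp": [
    [0,0,0.004],
    [0,0,0.004],
    [0,0,0.004],
    [0,0,0.004],
    [0,0,0.004]
  ],
  "turn": [
    [0,0,0],
    [0,0,0],
    [0,0,0],
    [0,0,0],
    [0,0,0]
  ],
  "jaw": [0,0.4,0.6,0.85,0.85]
}}

```text
time_s: 17.65
eef_pos: [0.6089, -0.0541, 0.0945]
eef_rot: [0.0, 0.028, 1.0, -0.0]
wrist_force: [-1.0, 0.0, 0.8]
opening: 0.853
grasp_force: 0.0
```

Call:
{"method": "arm_command", "body": {
  "dp": [
    [0,0,-0.1],
    [0,0,-0.25],
    [0,0,-0.45],
    [0,0,-0.5]
  ],
  "turn": [
    [0,0,0],
    [0,0,0],
    [0,0,0],
    [0,0,0]
  ],
  "jaw": [0.85,0.85,0.7,0.3]
}}

```text
time_s: 18.15
eef_pos: [0.6109, -0.0546, 0.2237]
eef_rot: [0.003, 0.028, 1.0, -0.001]
wrist_force: [0.7, 0.7, -0.3]
opening: 0.504
grasp_force: 0.0
```

```bash
python3 -c "
from h import *
go(.442,-.044,.19,TH)"
```

```text
dp [0.678 0.005 0.13 ] turn [-0.003  0.013 -0.   ] t 18.15 f [ 0.7  0.7 -0.3] op 0.5
```

Call:
{"method": "arm_command", "body": {
  "dp": [
    [0.15,0,0],
    [0.35,0,0],
    [0.55,0,0],
    [0.67,0,0.1],
    [0.67,0,0.13]
  ],
  "turn": [
    [0,0,0],
    [0,0,0],
    [0,0,0],
    [0,0,0],
    [0,0,0]
  ],
  "jaw": [0,0,0,0,0]
}}

```text
time_s: 18.77
eef_pos: [0.4388, -0.044, 0.1847]
eef_rot: [-0.002, 0.028, 1.0, 0.001]
wrist_force: [-0.3, -0.5, 0.0]
opening: 0.002
grasp_force: 0.0
```

```bash
python3 -c "
from h import *
for n in('top','scene'): cv2.imwrite(f'pics/{n}5.png',camera(n))
cv2.imwrite('pics/g5.png',np.hstack([cv2.resize(cv2.imread('pics/top5.png')[190:290,345:415],(420,600),interpolation=cv2.INTER_CUBIC),cv2.resize(cv2.imread('pics/scene5.png')[210:330,350:426],(380,600))]))
go(.442,-.044,.110,TH)"
```

```text
dp [-0.003  0.003  0.304] turn [ 0.001 -0.002 -0.001] t 18.875 f [ 0.2 -0.6  0.5] op 0.0
```

View pics/g5.png

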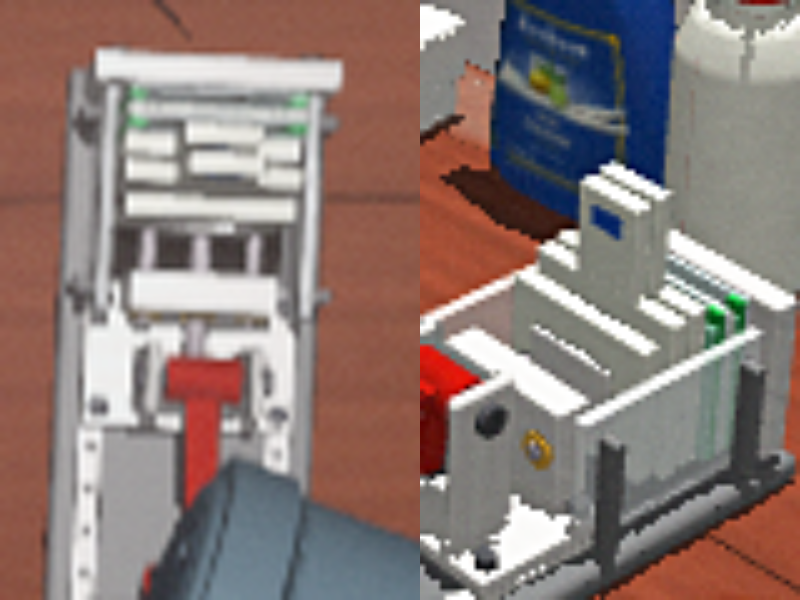

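Both plates stand upright in the gap between the presser and the pack; the tabs are at (225,132) and (225,162) of the crop. Now the final press.

Call:
{"method": "arm_command", "body": {
  "dp": [
    [-0.003,0,0.12],
    [-0.003,0,0.24],
    [-0.003,0,0.3],
    [-0.003,0,0.33],
    [-0.003,0,0.36]
  ],
  "turn": [
    [0,0,0],
    [0,0,0],
    [0,0,0],
    [0,0,0],
    [0,0,0]
  ],
  "jaw": [0,0,0,0,0]
}}

```text
time_s: 19.5
eef_pos: [0.4433, -0.0452, 0.0973]
eef_rot: [0.001, 0.028, 1.0, -0.0]
wrist_force: [-1.5, -0.1, 1.8]
opening: 0.004
grasp_force: 0.8
```

Call:
{"method": "arm_command", "body": {
  "dp": [
    [0,0,0.02],
    [0,0,0.04],
    [0,0,0.06],
    [0,0,0.06]
  ],
  "turn": [
    [0,0,0],
    [0,0,0],
    [0,0,0],
    [0,0,0]
  ],
  "jaw": [0,0,0,0]
}}

```text
time_s: 20.0
eef_pos: [0.4423, -0.0449, 0.0817]
eef_rot: [-0.0, 0.028, 1.0, -0.0]
wrist_force: [-1.8, -1.0, 2.7]
opening: -0.001
grasp_force: 1.5
```

Call:
{"method": "arm_command", "body": {
  "dp": [
    [0,0,0.008],
    [0,0,0.016],
    [0,0,0.016]
  ],
  "turn": [
    [0,0,0],
    [0,0,0],
    [0,0,0]
  ],
  "jaw": [0,0,0]
}}

```text
time_s: 20.38
eef_pos: [0.4422, -0.0449, 0.0777]
eef_rot: [-0.0, 0.028, 1.0, -0.0]
wrist_force: [-4.0, -1.3, 3.1]
opening: -0.001
grasp_force: 1.8
```

Call:
{"method": "arm_command", "body": {
  "dp": [
    [0,0,0.008],
    [0,0,0.016],
    [0,0,0.016]
  ],
  "turn": [
    [0,0,0],
    [0,0,0],
    [0,0,0]
  ],
  "jaw": [0,0,0]
}}

```text
time_s: 20.75
eef_pos: [0.4424, -0.0449, 0.0747]
eef_rot: [-0.0, 0.028, 1.0, -0.0]
wrist_force: [-8.9, 1.4, 16.9]
opening: 0.001
grasp_force: 8.3
```

It bites at z≈0.075 (the stop was ≈0.062), so clearly short of the stop. I'll firm up slightly.

Call:
{"method": "arm_command", "body": {
  "dp": [
    [0,0,0.004],
    [0,0,0.005],
    [0,0,0.005],
    [0,0,0.005]
  ],
  "turn": [
    [0,0,0],
    [0,0,0],
    [0,0,0],
    [0,0,0]
  ],
  "jaw": [0,0,0,0]
}}

```text
time_s: 21.25
eef_pos: [0.4424, -0.0449, 0.0742]
eef_rot: [-0.0, 0.027, 1.0, -0.0]
wrist_force: [-11.1, 1.7, 24.5]
opening: 0.003
grasp_force: 12.8
```

```bash
python3 -c "
from h import *
for n in('top','scene'): cv2.imwrite(f'pics/{n}6.png',camera(n))
cv2.imwrite('pics/g6.png',np.hstack([cv2.resize(cv2.imread('pics/top6.png')[190:290,345:415],(420,600),interpolation=cv2.INTER_CUBIC),cv2.resize(cv2.imread('pics/scene6.png')[210:330,350:426],(380,600))]))
print(get_obs()['wrist_force'],get_obs()['eef_pos'])"
```

```text
[-11.79069899   1.79975179  24.5776975 ] [ 0.44243469 -0.04495671  0.0741768 ]
```

View pics/g6.png

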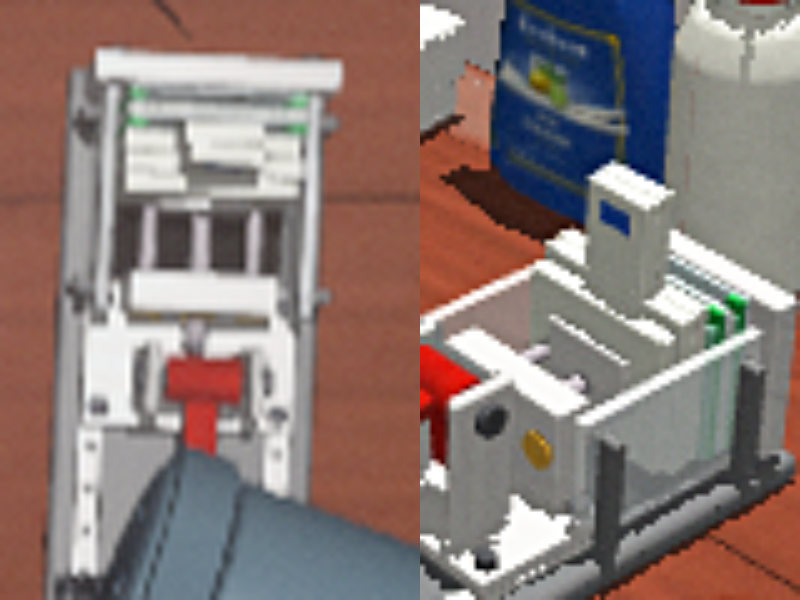

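The picture shows the presser closed onto both plates (tabs together at (225,145) of the crop), with the stack tight against the pack and back plate. The push is steady at 24.5 N.

```bash
python3 -c "
from bench import *
print(hand_in())"
```

```text
the job is handed in; nothing more can be done
None
```

The job is handed in: I pressed the lever to its stop and released it, then stood two filler plates upright in the gap. The lever now bites about 12 mm of pad travel short of the stop, and the fingers are holding it down at about 25 N with the third plate still in the rack.

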